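# Unlock and lift off the blue outlet cap of a filling head

### The arm

A 6-joint arm with a two-finger parallel gripper is mounted at the origin on the work surface. World frame = base frame: x ahead of the robot, y to its left, z up, the work surface at z = 0. Lengths are in m, angles in rad, forces in N, time in s.
With the tool pointing down it reaches from about 0.425 to 1.125 m from the base axis. Payload 14.9 kg.
Tool frame: the origin (TCP) lies midway between the tips of the shut fingers; the grasp point (between the pads) lies 19 mm behind it; x points along the fingers, z is the direction in which the jaws open and shut, and the axes are right-handed (so a half turn about x gives the same grasp; the last joint's range is limited). The gripper opens to 91 mm and grips with 3 to 60 N. Pads are 32 mm wide; open, the fingers measure 118 mm over their backs; the gripper's body (76 mm by 178 mm) begins 60 mm behind the grasp point.
Start: joints at [1.157, 0.379, 1.734, -0, 1.028, -0.033], TCP at [0.26, 0.65, 0.214] pointing down, gripper open.
Joint ranges: [-2.77, 2.77], [-0.74, 2.19], [0, 2.66], [-1.06, 4.2], [0.31, 2.87], [-3.08, 3.08]. Speed limits (rad/s): [1.89, 1.89, 2.39, 3.14, 3.14, 3.14].

### API

Orientations are given as a 3x3 rotation matrix whose columns are the frame's x, y, z axes.
In Python, from cell import manip gives the robot as it stands. The module is installed in compiled form; this text tells all that it offers.
- The arm moves only by the tool apply_moves, never from a script. Its argument "plan" is a list of rows, each a list of 7 numbers: the shift along the tool's x, y, z in mm, then the turn, a rotation vector about the tool's x, y, z in degrees, then the opening, from 0 (shut) to 1 (fully open). In form: [[tx, ty, tz, rx, ry, rz, hand], ...]. A call has 1 to 12 rows; each row shifts and turns the pose as measured when the row begins, along the tool's axes as they then stand; what a row does not reach is not made up. A row lasts 1/10 s, in which the tool goes at most 50 mm and 8.59 degrees, less where a joint would pass 70% of its speed; a pose out of reach is approached as far as the arm can. A call is refused whole if a number of a shift passes 50 or a number of a turn 8.59, either way. A call with a gripper value outside its range is refused whole. The fingers move at their own pace and stop on an object; "squeeze" is the grip in N (left out, the last holds). Time passes only in rows, so rows that do not move let the fingers close. It gives the time, the measured TCP pose, the force and the opening at its end, in the units of the state.
- manip.state(): the state, without advancing time (a new reading comes with each control period).
- manip.read_camera(name): name is "side" or "top" or "wrist"; returns a dict with "pixels" (480x640x3 uint8, red, green, blue), "depth" (480x640 float32, m along the optical axis (not along the pixel's ray), 0 where there is no reading), "camera_matrix" (3x3 intrinsics, pixels), "D" ([k1, k2, p1, p2, k3] as OpenCV has them; the pictures are not rectified), "xyz" and "orientation" of the camera in the world. Camera axes: x right, y up, looking along -z (the intrinsics and any distortion apply to the point x, -y, -z); pixel columns grow to the right and rows downward; lengths in m; the calibration is good to about 2 mm. A picture is of the moment at which its call begins.
- manip.job_done(): hands the job in, once; it reports no verdict.
The state is a dict: "time_s": time; "joints": joint angles; "joint_velocities": joint speeds; "effort": joint torques, N m; "tcp_pos": TCP position; "eef_rot": TCP orientation; "wrist_force": force on the tool from outside, world axes, zero at the start; "wrist_torque": the same for the moment, N m; "width": finger opening in m.
Only numpy, scipy, OpenCV 4.12 (cv2) and the standard library are available. Lean on these libraries where they do the work, as an engineer would, in place of code of your own. Each camera call takes 0.05 s, during which the arm holds its last target.

### The job

The filling head of the cream depositor stands on the bench with its two outlets capped. Take the blue cap off: it is a quarter-turn cap and nobody noted which way it loosens, so find the way that frees it by trying its wing without forcing it, turn it at least about 70 degrees that way while it is still seated, then lift it straight up and finish while still holding it, level, at least 6 cm above its seat and over its own outlet. Leave the grey cap shut and everything else where it is.

Things in the scene. Friction and masses are not known exactly. Their poses are not given: they have to be found in the camera images.
- cap_blue: Blue round cap, 64 mm across, 70 mm tall, about 140 g. Origin on its axis at the skirt's lower rim, z up; the flat roof is 34 mm above it. On the roof stands a wing (flat bar), 50 mm long along the cap's x, 16 mm thick along y, from 34 to 70 mm up. Locked: origin 2 mm above the block's top, x within 3 degrees of the head's x. It has a few degrees and 2 mm of play.
- wing_blue (a point): Centre of the blue cap's wing, 52 mm above the cap's origin; grip here, fingers closing along the cap's y. A white mark on the wing's top is at its +x end.
- lock_blue (a point): On the blue cap's axis, 6 mm above its origin: two hidden bayonet lugs. The wrong way it meets a hard stop within 10 degrees; force does not free it. The right way it turns with little resistance, without rising; it can be lifted from 60 degrees on, up to a hard stop at about 115. Clockwise or anticlockwise differs from run to run and cannot be seen. Off the neck 30 mm up.
- cap_grey: Grey cap of the same shape and size on the other outlet, of the opposite hand. It must stay as it is. Same origin and axes as the blue cap.
- head: The filling head, fixed to the bench: a light metal block 100 x 280 mm, top 60 mm above the bench, on a white foot 120 x 300 mm, with pipe stubs of 52 mm diameter at both ends (356 mm overall along y). Origin at the centre of its underside, x across, y along the block, z up. The two outlets are on its top, 160 mm apart.
- outlet_left (a point): Centre of the outlet at the head's +y end, level with the block's top. The blue cap sits on this or on the other one.
- outlet_right (a point): Centre of the outlet at the head's -y end, level with the block's top.
- tin0: Small steel loaf tin, 62 x 100 mm, 55 mm tall, standing on a dark sheet tray; origin under its centre. Bystander.
- tin1: Second loaf tin, the same. Bystander.
- tin2: Third loaf tin, the same. Bystander.
- nozzle_star: Steel piping nozzle (cone, 38 mm foot, 50 mm tall) standing beyond the head; origin under its centre. Bystander.
- nozzle_plain: Brass-coloured piping nozzle of the same size, also there. Bystander.
- bowl: Steel bowl, 170 mm across, 75 mm tall; origin under its centre. Bystander.
- spatula: Spatula lying on the bench to the left; origin under its centre. Bystander.

How it is judged:
On the way, in this order (a step that is already met when the one before it is completed fails the run):
1. the blue cap, still seated, is turned at least 50 degrees from its locked position (angle between the x axis of cap_blue and the x axis of head, either way round above 0.87 rad and z of cap_blue in the frame of head below 0.068 m), for 0.1 s.
2. the blue cap is lifted off the neck (z of cap_blue in the frame of head above 0.097 m), for 0.1 s.
At the end, for the whole second after the job is handed in: The blue cap is held by the fingers, still and level (within 15 degrees), its underside at least 50 mm above where it sat, within 50 mm sideways of its own outlet; the grey cap is still seated and not turned by more than 14 degrees; everything else is where it was (z of cap_blue in the frame of head above 0.112 m and (horizontal distance between cap_blue and outlet_left below 0.05 m or horizontal distance between cap_blue and outlet_right below 0.05 m) and horizontal distance between cap_blue and cap_grey above 0.1 m and angle between cap_blue's own z axis and vertical below 0.26 rad and contact force between cap_blue and the fingers above 1 N and contact force between cap_blue and head below 0.1 N and linear speed of cap_blue below 0.03 m/s and z of cap_grey in the frame of head below 0.067 m and angle between the x axis of cap_grey and the x axis of head, either way round below 0.25 rad); the arm keeps its last pose, push and grip.
It fails at once if the grey cap is turned by more than 14 degrees or shifted by more than 10 mm (angle between the x axis of cap_grey and the x axis of head, either way round above 0.25 rad or distance of cap_grey from where it was at the start of the episode above 0.01 m).
It fails at once if a bystander is moved by more than 30 mm (distance of any of tin0, tin1, tin2, nozzle_star, nozzle_plain, bowl, spatula from where it was at the start of the episode above 0.03 m).
It also fails if it takes over 40 s, if anything falls off the work surface, if the arm or the gripper's body presses on something with over 40 N, if the wrist force passes 120 N, or if a joint passes its speed limit or range.

## Working session

There is one attempt and no reset: what is moved stays moved. The work goes in short steps, Python scripts to look and compute and a tool call to move; the robot and the scene stay as the last step left them, time stands still between calls to the robot, and variables do not carry over. Pictures are saved under pics/ and viewed, and the job is handed in when it is done.

Besides the shell and the picture viewer there is one more tool, called after ">>>" as name(argument=value, ...) on one line, values as JSON. apply_moves: Moves the arm, as the interface text tells. Its arguments: {"type":"object","properties":{"plan":{"type":"array"},"squeeze":{"type":"number"}},"required":["plan"]}

```bash
mkdir -p pics; ls; python3 - <<'E'
from cell import manip
import cv2,numpy as np
s=manip.state()
for k,v in s.items(): print(k,np.round(v,4).tolist())
for n in ["top","side","wrist"]:
    c=manip.read_camera(n)
    cv2.imwrite(f"pics/{n}0.png",c["pixels"][:,:,::-1])
    np.savez(f"pics/{n}0.npz",**c)
    print(n,c["camera_matrix"].tolist(),c["D"],c["xyz"],c["orientation"])
E
```

```text
pics
time_s 0.0
joints [1.1567, 0.3794, 1.7348, 0.0, 1.0285, -0.0333]
joint_velocities [-0.0002, 0.0003, 0.002, 0.0009, -0.0002, -0.0013]
effort [0.0025, -76.3737, -43.4363, 0.0651, 0.0425, -0.0001]
tcp_pos [0.26, 0.6495, 0.2133]
eef_rot [[-0.0004, -0.9284, 0.3717], [-0.001, 0.3717, 0.9284], [-1.0, 0.0, -0.0011]]
wrist_force [-0.3098, 0.0624, -0.1583]
wrist_torque [0.0582, 0.0002, -0.0298]
width 0.0911
top [[531.2586120959196, 0.0, 327.5374275400598], [0.0, 531.2586120959196, 235.64719828388843], [0.0, 0.0, 1.0]] [0.03671402 0.         0.         0.         0.        ] [3.92104691e-01 1.04469157e-03 1.67618893e+00] [[ 2.74589781e-02  9.93083054e-01 -1.14158016e-01]
 [-9.99622828e-01  2.72274750e-02 -3.58693520e-03]
 [-4.53890041e-04  1.14213452e-01  9.93456130e-01]]
side [[478.4145614720054, 0.0, 318.32824443333163], [0.0, 478.4145614720054, 239.54019622587253], [0.0, 0.0, 1.0]] [-0.00640667  0.          0.          0.          0.        ] [0.45659927 0.93368393 0.76641516] [[-0.99270861  0.08677627 -0.08366304]
 [-0.11813458 -0.56246293  0.81833958]
 [ 0.0239551   0.82225624  0.56861307]]
wrist [[376.48224610650294, 0.0, 318.74414335302583], [0.0, 376.48224610650294, 239.24685071778174], [0.0, 0.0, 1.0]] [-0.01159325  0.          0.          0.          0.        ] [0.1868098  0.67882925 0.38483768] [[ 3.72110268e-01 -8.90882605e-01 -2.60503614e-01]
 [ 9.28188465e-01  3.57049072e-01  1.04795675e-01]
 [-3.48070353e-04 -2.80791997e-01  9.59768583e-01]]
```

View pics/top0.png

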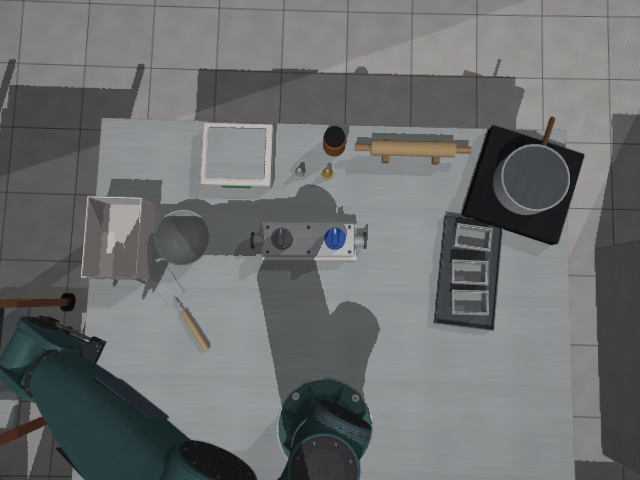

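View pics/side0.png

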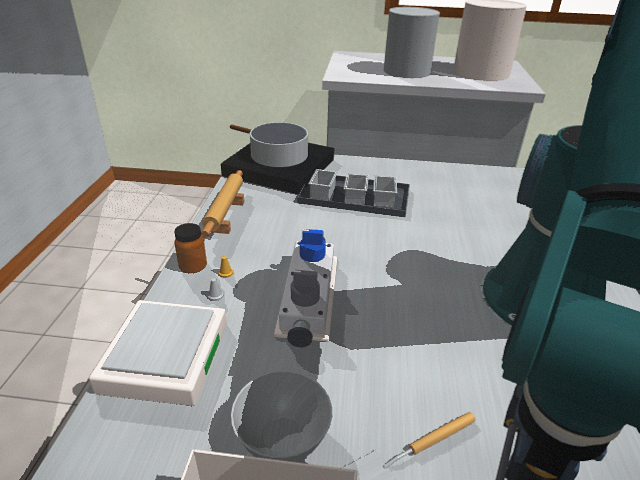

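The top view shows the head lying along the picture's x at (262–368, 240). The blue cap is at (335,238) on its right (world −y) end, and the grey cap is at (282,238). Next I measure the wing and the block.

```bash
cat > h.py <<'E'
import numpy as np,cv2
def cloud(c):
    h,w=c["depth"].shape
    u,v=np.meshgrid(np.arange(w),np.arange(h))
    p=cv2.undistortPoints(np.stack([u,v],-1).reshape(-1,1,2).astype(float),c["camera_matrix"],c["D"]).reshape(h,w,2)
    d=c["depth"]
    P=np.stack([p[...,0]*d,-p[...,1]*d,-d],-1)
    return P@np.asarray(c["orientation"]).T+np.asarray(c["xyz"])
def rect(P):
    r=cv2.minAreaRect((P[:,:2]*1000).astype(np.float32)); return r
E
python3 - <<'E'
import numpy as np,cv2
from h import *
for n in ["top","side"]:
    c=dict(np.load(f"pics/{n}0.npz")); W=cloud(c); px=c["pixels"].astype(int); ok=c["depth"]>0
    blue=ok&(px[...,2]>px[...,0]*1.6+20)&(px[...,2]>px[...,1]*1.4)&(W[...,0]>.3)&(W[...,0]<.9)&(abs(W[...,1])<.4)
    P=W[blue]; print(n,len(P),P.mean(0),P.min(0),P.max(0))
    for lo,hi in [(.12,.14),(.09,.105)]:
        Q=P[(P[:,2]>lo)&(P[:,2]<hi)]
        if len(Q)>4: print(lo,len(Q),Q.mean(0),np.ptp(Q,0),rect(Q))
    # head region: block top
    b=ok&(W[...,0]>.4)&(W[...,0]<.75)&(W[...,1]>-.25)&(W[...,1]<.35)
    for lo,hi in [(.052,.067),(.12,.14),(.09,.103)]:
        m=b&(W[...,2]>lo)&(W[...,2]<hi)
        m=cv2.morphologyEx(m.astype(np.uint8),cv2.MORPH_OPEN,np.ones((2,2)))
        k,l,st,_=cv2.connectedComponentsWithStats(m)
        for i in range(1,k):
            if st[i,4]>15:
                Q=W[l==i]; print("  lvl",lo,len(Q),st[i],Q.mean(0).round(4),rect(Q))
c=cv2.imread("pics/top0.png"); cv2.imwrite("pics/top0z.png",cv2.resize(c[200:280,240:390],None,fx=5,fy=5,interpolation=cv2.INTER_CUBIC))
E
```

```text
top 333 [ 0.56456922 -0.01441395  0.10587281] [ 0.536688   -0.04579794  0.06723919] [0.59628224 0.01446413 0.14255311]
0.12 89 [ 0.56495048 -0.0139333   0.13135522] [0.04963068 0.0157725  0.01617592] ((567.536376953125, -13.851239204406738), (49.495304107666016, 14.775195121765137), 1.5050784349441528)
0.09 230 [ 0.56485343 -0.01490714  0.09669667] [0.05956755 0.06026207 0.01418079] ((566.7064819335938, -15.828180313110352), (59.6143684387207, 60.0081901550293), 1.3953648805618286)
  lvl 0.052 2079 [ 263  224   94   33 2079] [0.5616 0.0646 0.0653] ((502.0528259277344, 59.49107360839844), (224.2182159423828, 285.9390563964844), 2.1983067989349365)
  lvl 0.052 31 [251 235   5  12  31] [0.5569 0.2355 0.0535] ((557.46484375, 234.87570190429688), (11.249914169311523, 34.020626068115234), 84.50995635986328)
  lvl 0.052 38 [365 234   3  13  38] [ 0.5693 -0.1124  0.04  ] ((570.4310913085938, -113.2612533569336), (40.37849044799805, 11.123332023620605), 1.1328330039978027)
  lvl 0.12 96 [279 229   6  18  96] [0.5602 0.1408 0.1409] ((480.5224609375, 85.09259033203125), (241.27635192871094, 36.
[... 1466 characters left out ...]
30.81879997253418, 707.4486694335938), 9.003223419189453)
  lvl 0.12 140 [304 230  20   8 140] [ 0.5649 -0.0057  0.1296] ((530.6812744140625, 370.40057373046875), (46.027645111083984, 1135.335205078125), 5.170869827270508)
  lvl 0.12 193 [295 271  23  10 193] [0.5609 0.1508 0.128 ] ((525.154296875, 497.5306396484375), (47.325469970703125, 881.7473754882812), 5.860472202301025)
  lvl 0.09 225 [301 242  26  12 225] [0.5631 0.0049 0.0967] ((528.1927490234375, 434.30126953125), (61.26685333251953, 1007.1155395507812), 4.6773176193237305)
  lvl 0.09 302 [292 282  29  16 302] [0.5598 0.1604 0.0941] ((551.8610229492188, 142.09410095214844), (84.38923645019531, 55.92219543457031), 40.63432312011719)
```

View pics/top0z.png

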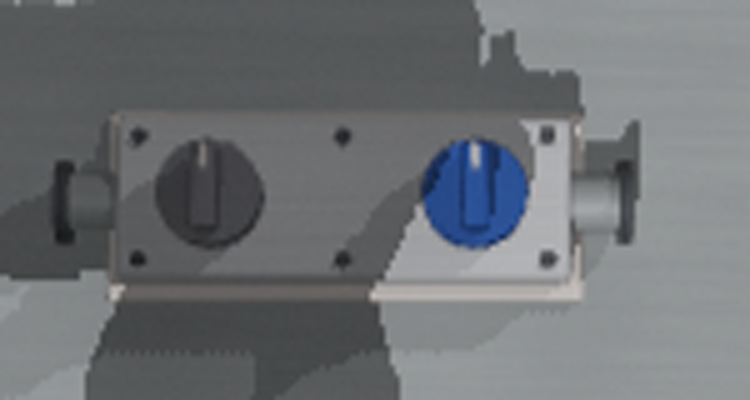

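The zoom shows both white marks pointing to world +x, so the wing lies along world x with the head yawed about +2°. Four measurements agree:
- The wing's centre is about (0.566, −0.015).
- The wing's top is at 0.132, as expected.
- The roof is at 0.096, as expected.
- The caps are about 160 mm apart.

I move over the blue cap at the current height.

>>> apply_moves(plan=[[0,-20,-19,0,0,0,1],[0,-36,-34,0,0,0,1],[0,-36,-34,0,0,0,1],[0,-36,-34,0,0,0,1],[0,-36,-34,0,0,0,1],[0,-36,-34,0,0,0,1],[0,-36,-34,0,0,0,1],[0,-36,-34,0,0,0,1],[0,-36,-34,0,0,0,1],[0,-36,-34,0,0,0,1],[0,-36,-34,0,0,0,1],[0,-36,-34,0,0,0,1]], squeeze=30)

```text
time_s: 1.35
tcp_pos: [0.5003, 0.1256, 0.2124]
eef_rot: [[0.0, -0.931, 0.364], [-0.0, 0.364, 0.931], [-1.0, -0.0, -0.0]]
wrist_force: [1.0, 1.1, -0.1]
width: 0.0909
```

>>> apply_moves(plan=[[0,-34,-32,0,0,0,1],[0,-34,-32,0,0,0,1],[0,-30,-28,0,0,0,1],[0,-14,-14,0,0,0,1],[0,0,0,-7.8,0,0,1],[0,0,0,-7.8,0,0,1],[0,0,0,-7.8,0,0,1],[0,0,0,0,0,0,1]])

```text
time_s: 2.15
tcp_pos: [0.5691, -0.0274, 0.2119]
eef_rot: [[0.0, -0.999, -0.042], [-0.001, -0.042, 0.999], [-1.0, -0.0, -0.001]]
wrist_force: [-0.7, 0.2, -1.0]
width: 0.0912
```

```bash
cat > w.py <<'E'
import sys
from cell import manip
import cv2,numpy as np
from h import *
t=sys.argv[1]
for n in ["wrist","side"]:
    c=manip.read_camera(n)
    cv2.imwrite(f"pics/{n}{t}.png",c["pixels"][:,:,::-1]); np.savez(f"pics/{n}{t}.npz",**c)
    W=cloud(c); px=c["pixels"].astype(int); ok=c["depth"]>0
    blue=ok&(px[...,2]>px[...,0]*1.6+20)&(px[...,2]>px[...,1]*1.4)&(W[...,0]>.3)&(W[...,0]<.9)&(abs(W[...,1])<.4)
    P=W[blue]
    for lo,hi in [(.127,.14),(.09,.102)]:
        Q=P[(P[:,2]>lo)&(P[:,2]<hi)]
        if len(Q)>4: print(n,lo,len(Q),Q.mean(0).round(4),rect(Q))
s=manip.state()
for k,v in s.items(): print(k,np.round(v,4).tolist())
E
python3 w.py 1
```

```text
wrist 0.127 1375 [ 0.564  -0.0155  0.1324] ((567.0772094726562, -14.966500282287598), (48.79170608520508, 15.752320289611816), 2.700831890106201)
wrist 0.09 3250 [ 0.5639 -0.0159  0.0967] ((566.0780029296875, -15.178199768066406), (60.44098663330078, 61.8298225402832), 5.965908527374268)
side 0.127 79 [ 0.5655 -0.0109  0.1312] ((567.7291259765625, -12.173932075500488), (45.71833038330078, 18.97043800354004), 4.833144664764404)
side 0.09 222 [ 5.666e-01 -1.000e-04  9.570e-02] ((565.912353515625, -3.406301498413086), (60.87948989868164, 47.871517181396484), 8.602785110473633)
time_s 2.25
joints [-0.0885, 0.1781, 2.0017, -0.0007, 0.9613, -1.6945]
joint_velocities [0.0041, -0.0033, -0.0008, 0.0014, -0.0012, 0.0114]
effort [-0.2686, -56.9671, -41.3495, -0.0505, 0.0676, -0.538]
tcp_pos [0.5691, -0.0273, 0.212]
eef_rot [[0.0003, -0.9994, -0.0357], [-0.0006, -0.0357, 0.9994], [-1.0, -0.0003, -0.0007]]
wrist_force [1.3284, 0.2264, -0.9771]
wrist_torque [0.0001, 0.0442, -0.0261]
width 0.0914
```

View pics/wrist1.png

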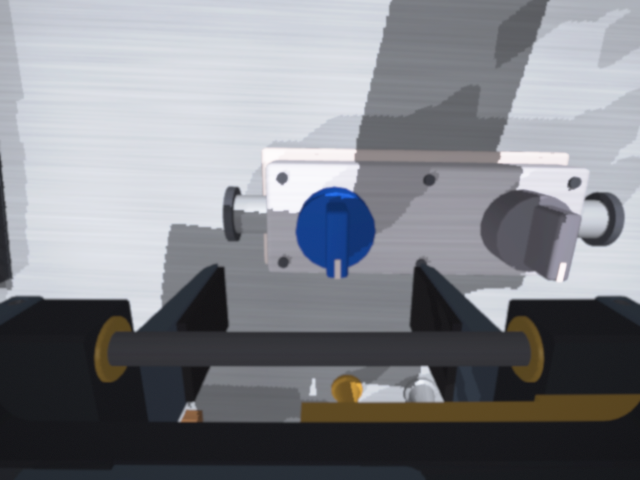

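The wrist view shows the wing between the fingers, with the white mark at (337,268). The centre is (0.567, −0.015), its yaw about 2–2.7°, its top 0.132. I shift 12 mm along tool z and go down in two stages.

>>> apply_moves(plan=[[0,2,12,0,0,0,1],[30,0,0,0,0,0,1],[35,0,0,0,0,0,1],[15,0,0,0,0,0,1],[0,0,0,0,0,0,1]])

```text
time_s: 2.75
tcp_pos: [0.5671, -0.0118, 0.1312]
eef_rot: [[0.003, -1.0, -0.023], [-0.0, -0.023, 1.0], [-1.0, -0.003, -0.001]]
wrist_force: [-0.1, 0.2, 0.1]
width: 0.0909
```

>>> apply_moves(plan=[[0,0,-3,-1,0,0,1],[15,0,0,0,0,0,1],[13,0,0,0,0,0,1],[0,0,0,0,0,0,1]])

```text
time_s: 3.15
tcp_pos: [0.5691, -0.0147, 0.1043]
eef_rot: [[0.007, -0.999, -0.041], [-0.001, -0.041, 0.999], [-1.0, -0.007, -0.001]]
wrist_force: [-0.4, 0.0, 0.0]
width: 0.0908
```

>>> apply_moves(plan=[[0,1,0,0,0,0,0],[0,0,0,0,0,0,0],[0,0,0,0,0,0,0],[0,0,0,0,0,0,0],[0,0,0,0,0,0,0],[0,0,0,0,0,0,0]], squeeze=25)

```text
time_s: 3.75
tcp_pos: [0.5688, -0.0149, 0.1054]
eef_rot: [[0.008, -0.999, -0.04], [-0.001, -0.04, 0.999], [-1.0, -0.008, -0.001]]
wrist_force: [0.2, 0.6, -0.4]
width: 0.0463
```

```bash
python3 w.py 2
```

```text
wrist 0.127 2614 [ 0.5568 -0.0155  0.1323] ((558.285888671875, -15.488877296447754), (31.789688110351562, 16.08059310913086), 2.513380765914917)
wrist 0.09 6332 [ 0.5616 -0.0156  0.0966] ((565.1249389648438, -14.994916915893555), (58.95993423461914, 56.71384811401367), 2.940976142883301)
side 0.127 15 [ 0.5568 -0.01    0.1299] ((567.6009521484375, -9.554471969604492), (7.369572639465332, 46.349178314208984), 89.05422973632812)
side 0.09 165 [0.5656 0.0023 0.0951] ((565.7974853515625, -3.1234302520751953), (60.932090759277344, 47.62392807006836), 9.546492576599121)
time_s 3.85
joints [-0.0671, 0.3305, 2.048, -0.0003, 0.7548, -1.6781]
joint_velocities [-0.0011, -0.0001, 0.0029, -0.0023, 0.0001, 0.0003]
effort [-0.0018, -62.8746, -33.9683, -0.0309, 0.0496, 0.0004]
tcp_pos [0.5687, -0.0149, 0.1053]
eef_rot [[0.0083, -0.9992, -0.0404], [-0.0007, -0.0404, 0.9992], [-1.0, -0.0083, -0.0011]]
wrist_force [0.1775, 0.1067, -0.2501]
wrist_torque [0.0789, 0.031, -0.0338]
width 0.0381
```

View pics/side2.png

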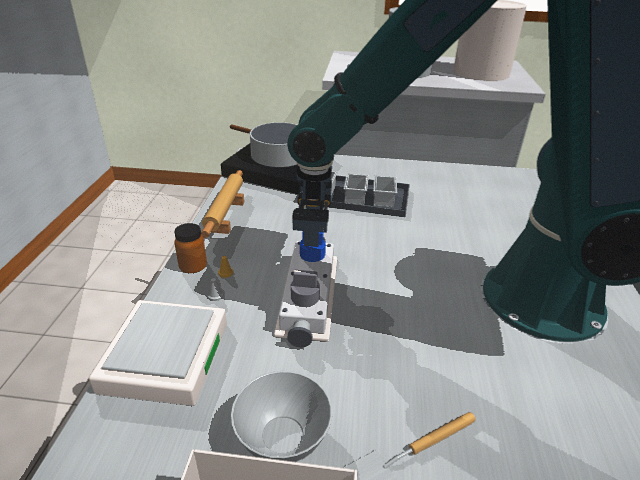

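The side view shows the fingers around the blue wing at (312,240), still closing (opening 38 mm). Nothing else is touched. I finish the closing.

>>> apply_moves(plan=[[0,0,0,0,0,0,0],[0,0,0,0,0,0,0],[0,0,0,0,0,0,0],[0,0,0,0,0,0,0],[0,0,0,0,0,0,0]])

```text
time_s: 4.35
tcp_pos: [0.5687, -0.0149, 0.1053]
eef_rot: [[0.008, -0.999, -0.04], [-0.001, -0.04, 0.999], [-1.0, -0.008, -0.001]]
wrist_force: [-0.9, -0.4, 0.2]
width: 0.0161
```

```bash
cat > s.py <<'E'
from cell import manip
import numpy as np
s=manip.state()
for k in ["time_s","joints","tcp_pos","wrist_force","wrist_torque","width"]: print(k,np.round(s[k],4).tolist())
R=np.array(s["eef_rot"]); print("z yaw",np.degrees(np.arctan2(R[1,2],R[0,2])),"x",R[:,0].round(4), "tau6",np.round(s["effort"][5],3))
E
python3 s.py
```

```text
time_s 4.35
joints [-0.0671, 0.3304, 2.0481, -0.0003, 0.7548, -1.6781]
tcp_pos [0.5687, -0.0149, 0.1053]
wrist_force [-0.8822, -0.4193, 0.246]
wrist_torque [0.0579, 0.0578, -0.0372]
width 0.0161
z yaw 92.3152463366559 x [ 8.2e-03 -8.0e-04 -1.0e+00] tau6 -0.0
```

The wing is held (16.1 mm, as specified) with a small wrist load. I try it gently anticlockwise seen from above (negative about tool x).

>>> apply_moves(plan=[[0,0,0,-2,0,0,0],[0,0,0,-2,0,0,0]])

```text
time_s: 4.55
tcp_pos: [0.5688, -0.0149, 0.1053]
eef_rot: [[0.008, -0.994, -0.111], [-0.001, -0.111, 0.994], [-1.0, -0.008, -0.002]]
wrist_force: [0.3, 0.3, -0.1]
width: 0.0163
```

```bash
python3 s.py
```

```text
time_s 4.55
joints [-0.0671, 0.3305, 2.048, -0.0002, 0.7547, -1.7494]
tcp_pos [0.5688, -0.0149, 0.1053]
wrist_force [0.2546, 0.2827, -0.0929]
wrist_torque [0.1324, -0.1259, 0.0208]
width 0.0163
z yaw 96.3948993950888 x [ 8.4e-03 -7.0e-04 -1.0e+00] tau6 0.784
```

>>> apply_moves(plan=[[0,0,0,-2,0,0,0],[0,0,0,0,0,0,0]])

```text
time_s: 4.75
tcp_pos: [0.5688, -0.0147, 0.1053]
eef_rot: [[0.009, -0.989, -0.148], [-0.0, -0.148, 0.989], [-1.0, -0.008, -0.002]]
wrist_force: [0.3, 1.2, 1.2]
width: 0.0157
```

```bash
python3 s.py
```

```text
time_s 4.75
joints [-0.0669, 0.3305, 2.0479, 0.0003, 0.7546, -1.7863]
tcp_pos [0.5688, -0.0147, 0.1053]
wrist_force [0.2795, 1.1967, 1.1968]
wrist_torque [0.2467, 0.0599, -0.0248]
width 0.0157
z yaw 98.50173118445973 x [ 8.5e-03 -4.0e-04 -1.0e+00] tau6 -0.639
```

Turned 6° with no torque yet. I continue past the 10° within which a wrong-way stop must show.

>>> apply_moves(plan=[[0,0,0,-2,0,0,0],[0,0,0,0,0,0,0]])

```text
time_s: 4.95
tcp_pos: [0.5687, -0.0144, 0.1053]
eef_rot: [[0.008, -0.984, -0.181], [0.0, -0.181, 0.984], [-1.0, -0.008, -0.001]]
wrist_force: [0.1, 1.2, -0.5]
width: 0.0162
```

```bash
python3 s.py
```

```text
time_s 4.95
joints [-0.0666, 0.3305, 2.048, 0.0012, 0.755, -1.8198]
tcp_pos [0.5687, -0.0144, 0.1053]
wrist_force [0.1336, 1.1939, -0.4938]
wrist_torque [0.2138, -0.0026, -0.1516]
width 0.0162
z yaw 100.39918957405311 x [ 8.2e-03  3.0e-04 -1.0e+00] tau6 -0.79
```

>>> apply_moves(plan=[[0,0,0,-2,0,0,0],[0,0,0,0,0,0,0]])

```text
time_s: 5.15
tcp_pos: [0.5687, -0.0143, 0.1053]
eef_rot: [[0.008, -0.977, -0.211], [0.001, -0.211, 0.978], [-1.0, -0.008, -0.001]]
wrist_force: [-0.2, 0.6, -0.5]
width: 0.0157
```

```bash
python3 s.py;python3 w.py 3
```

```text
time_s 5.15
joints [-0.0667, 0.3305, 2.048, 0.0018, 0.755, -1.8513]
tcp_pos [0.5687, -0.0143, 0.1053]
wrist_force [-0.2322, 0.6006, -0.4628]
wrist_torque [0.1752, -0.0508, -0.6268]
width 0.0157
z yaw 102.17113226158824 x [ 8.2e-03  7.0e-04 -1.0e+00] tau6 -1.27
wrist 0.127 2685 [ 0.5571 -0.0174  0.1323] ((559.360595703125, -22.318897247314453), (31.3079833984375, 27.55548858642578), 13.253161430358887)
wrist 0.09 3932 [ 0.5515 -0.0186  0.0965] ((555.483154296875, -17.720111846923828), (39.11616134643555, 62.8365478515625), 12.028292655944824)
side 0.127 13 [ 0.566  -0.0071  0.131 ] ((565.9675903320312, -3.748016357421875), (46.26629638671875, 15.828868865966797), 14.584673881530762)
side 0.09 209 [5.662e-01 3.000e-04 9.570e-02] ((567.549560546875, -5.471921920776367), (49.80085372924805, 61.37882995605469), 89.86297607421875)
time_s 5.25
joints [-0.0667, 0.3305, 2.048, 0.0017, 0.755, -1.8505]
joint_velocities [-0.0008, -0.0018, -0.0009, -0.0007, 0.0004, -0.0076]
effort [-0.1018, -62.696, -33.9794, -0.7155, -0.0056, -0.6371]
tcp_pos [0.5687, -0.0143, 0.1053]
eef_rot [[0.0082, -0.9776, -0.2102], [0.0007, -0.2102, 0.9777], [-1.0, -0.0081, -0.0011]]
wrist_force [-0.3781, 1.7766, 0.4862]
wrist_torque [0.3215, 0.0444, -0.6206]
width 0.016
```

View pics/wrist3.png

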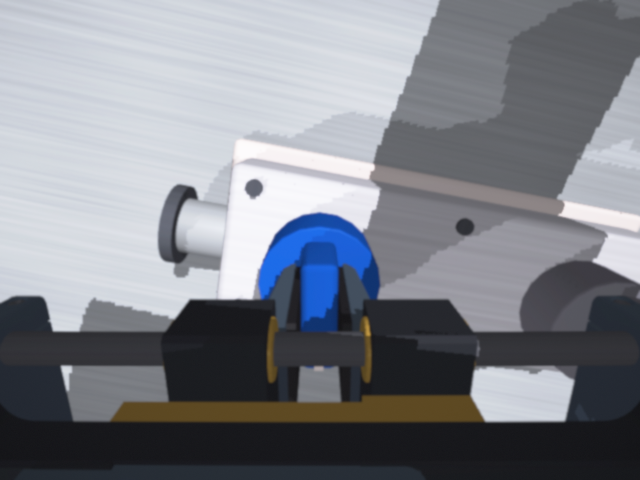

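The wrist view shows the wing gripped and turned about 10° (at (320,290)). The resisting torque rose from 0.15 to 0.62 N·m over the last 2°, which looks like the stop. I won't force it; I go back and try the other way for comparison.

>>> apply_moves(plan=[[0,0,0,3,0,0,0],[0,0,0,4,0,0,0],[0,0,0,3,0,0,0],[0,0,0,3,0,0,0],[0,0,0,3,0,0,0],[0,0,0,0,0,0,0]])

```text
time_s: 5.85
tcp_pos: [0.5689, -0.0151, 0.1053]
eef_rot: [[0.009, -0.997, 0.083], [-0.002, 0.083, 0.997], [-1.0, -0.009, -0.001]]
wrist_force: [0.6, 1.3, -0.4]
width: 0.0163
```

```bash
python3 s.py
```

```text
time_s 5.85
joints [-0.067, 0.3306, 2.0479, -0.0014, 0.7545, -1.5537]
tcp_pos [0.5689, -0.0151, 0.1053]
wrist_force [0.5952, 1.2647, -0.3735]
wrist_torque [0.159, 0.0513, 0.0158]
width 0.0163
z yaw 85.2369954346312 x [ 0.0086 -0.0015 -1.    ] tau6 0.911
```

>>> apply_moves(plan=[[0,0,0,2,0,0,0],[0,0,0,2,0,0,0],[0,0,0,2,0,0,0],[0,0,0,0,0,0,0]])

```text
time_s: 6.25
tcp_pos: [0.5689, -0.0154, 0.1053]
eef_rot: [[0.008, -0.983, 0.186], [-0.003, 0.186, 0.983], [-1.0, -0.009, -0.001]]
wrist_force: [0.2, 0.6, -0.6]
width: 0.0155
```

```bash
python3 s.py
```

```text
time_s 6.25
joints [-0.0671, 0.3306, 2.0479, -0.0029, 0.7545, -1.4491]
tcp_pos [0.5689, -0.0154, 0.1053]
wrist_force [0.2087, 0.6083, -0.5566]
wrist_torque [0.1383, 0.0133, -0.0271]
width 0.0155
z yaw 79.30090758884674 x [ 0.0085 -0.0026 -1.    ] tau6 0.637
```

Clockwise it passes 13° freely with no torque, so that is the loosening way. I go on, watching the force.

>>> apply_moves(plan=[[0,0,0,5,0,0,0],[0,0,0,5,0,0,0],[0,0,0,5,0,0,0],[0,0,0,5,0,0,0],[0,0,0,5,0,0,0],[0,0,0,0,0,0,0]])

```text
time_s: 6.85
tcp_pos: [0.5689, -0.0159, 0.1053]
eef_rot: [[0.008, -0.809, 0.587], [-0.004, 0.587, 0.809], [-1.0, -0.009, 0.002]]
wrist_force: [0.2, 1.2, 1.0]
width: 0.0156
```

```bash
python3 s.py; python3 w.py 4
```

```text
time_s 6.85
joints [-0.0674, 0.3306, 2.0478, -0.0047, 0.7545, -1.0073]
tcp_pos [0.5689, -0.0159, 0.1053]
wrist_force [0.1526, 1.2163, 1.002]
wrist_torque [0.1006, 0.108, 0.0159]
width 0.0156
z yaw 54.046720060336824 x [ 0.0085 -0.0038 -1.    ] tau6 1.597
wrist 0.127 2715 [ 0.5593 -0.0091  0.1323] ((558.6044311523438, -10.824615478515625), (34.35405731201172, 32.645992279052734), 18.813278198242188)
wrist 0.09 3906 [ 0.5547 -0.0056  0.0965] ((558.0819091796875, -7.917854309082031), (61.966609954833984, 39.10279846191406), 53.72264099121094)
side 0.127 36 [ 0.5543 -0.0044  0.1308] ((553.879150390625, -6.051628112792969), (14.366334915161133, 20.282848358154297), 7.1182050704956055)
side 0.09 218 [ 5.683e-01 -5.000e-04  9.570e-02] ((566.5331420898438, -8.069746017456055), (61.171173095703125, 52.101776123046875), 10.76457691192627)
time_s 6.95
joints [-0.0674, 0.3306, 2.0478, -0.0046, 0.7545, -1.0107]
joint_velocities [0.0005, 0.0013, 0.0021, 0.0028, -0.0005, 0.0003]
effort [-0.1484, -62.5973, -34.0431, -0.043, -0.074, 0.271]
tcp_pos [0.5689, -0.0159, 0.1053]
eef_rot [[0.0085, -0.8114, 0.5844], [-0.0037, 0.5844, 0.8115], [-1.0, -0.0091, 0.002]]
wrist_force [-0.8177, -0.0501, -0.3098]
wrist_torque [-0.0527, 0.0788, 0.0123]
width 0.0158
```

View pics/wrist4.png

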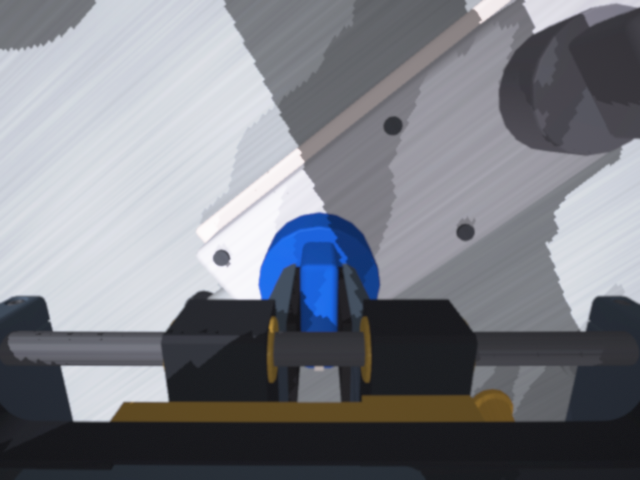

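The wing has turned with the gripper by 38° (wing still centred at (320,290) while the head has swung round it) with practically no load. I continue to about 82°.

>>> apply_moves(plan=[[0,0,0,6,0,0,0],[0,0,0,6,0,0,0],[0,0,0,6,0,0,0],[0,0,0,6,0,0,0],[0,0,0,6,0,0,0],[0,0,0,6,0,0,0],[0,0,0,5,0,0,0],[0,0,0,3,0,0,0],[0,0,0,0,0,0,0],[0,0,0,0,0,0,0]])

```text
time_s: 7.95
tcp_pos: [0.5674, -0.0169, 0.1053]
eef_rot: [[0.005, -0.181, 0.983], [-0.006, 0.983, 0.181], [-1.0, -0.007, 0.004]]
wrist_force: [-0.4, 0.1, 0.7]
width: 0.0161
```

```bash
python3 s.py; python3 w.py 5 | head -4
```

```text
time_s 7.95
joints [-0.0682, 0.3299, 2.0487, -0.0082, 0.7577, -0.2446]
tcp_pos [0.5674, -0.0169, 0.1053]
wrist_force [-0.4243, 0.0531, 0.7361]
wrist_torque [0.0827, 0.1215, -0.0134]
width 0.0161
z yaw 10.443854908847007 x [ 0.0049 -0.006  -1.    ] tau6 0.186
wrist 0.127 2711 [ 0.5656 -0.0051  0.1322] ((572.3585815429688, -10.248313903808594), (34.20924377441406, 47.004032135009766), 42.550167083740234)
wrist 0.09 3903 [0.5648 0.0007 0.0965] ((565.6604614257812, -3.4023818969726562), (62.29513931274414, 39.36531066894531), 10.3539400100708)
side 0.127 71 [ 0.5671 -0.0084  0.1311] ((566.7884521484375, -12.601043701171875), (14.235827445983887, 48.647178649902344), 7.629245281219482)
side 0.09 216 [ 0.5672 -0.0027  0.0954] ((566.8230590820312, -9.342355728149414), (60.9974365234375, 55.77126693725586), 8.282078742980957)
```

View pics/wrist5.png

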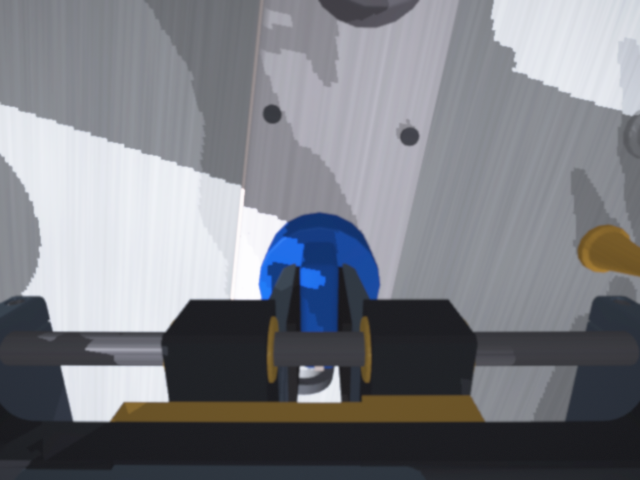

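The cap has turned about 82° and is still seated (roof at 0.0965), with no load. I lift slowly at first, with a firmer grip.

>>> apply_moves(plan=[[-2,0,0,0,0,0,0],[-4,0,0,0,0,0,0],[-6,0,0,0,0,0,0],[-6,0,0,0,0,0,0],[0,0,0,0,0,0,0]], squeeze=35)

```text
time_s: 8.55
tcp_pos: [0.5676, -0.0169, 0.125]
eef_rot: [[0.005, -0.184, 0.983], [-0.006, 0.983, 0.184], [-1.0, -0.007, 0.004]]
wrist_force: [0.4, -0.4, -1.7]
width: 0.0159
```

```bash
python3 s.py
```

```text
time_s 8.55
joints [-0.068, 0.2984, 2.0441, -0.008, 0.7932, -0.2472]
tcp_pos [0.5676, -0.0169, 0.125]
wrist_force [0.4175, -0.4025, -1.6858]
wrist_torque [-0.05, 0.162, -0.0121]
width 0.0159
z yaw 10.587049148485717 x [ 0.0054 -0.0061 -1.    ] tau6 -0.006
```

The wrist carries just the cap's weight (−1.7 N), so it comes freely. I lift another 60 mm.

>>> apply_moves(plan=[[-8,0,0,0,0,0,0],[-12,0,0,0,0,0,0],[-14,0,0,0,0,0,0],[-14,0,0,0,0,0,0],[-8,0,0,0,0,0,0],[-4,0,0,0,0,0,0],[0,0,0,0,0,0,0],[0,0,0,0,0,0,0],[0,0,0,0,0,0,0]])

```text
time_s: 9.45
tcp_pos: [0.5672, -0.0165, 0.1915]
eef_rot: [[0.007, -0.184, 0.983], [-0.006, 0.983, 0.184], [-1.0, -0.007, 0.005]]
wrist_force: [-0.5, 0.4, -1.0]
width: 0.0157
```

```bash
python3 s.py; python3 - <<'E'
from cell import manip
import cv2,numpy as np
from h import *
for n in ["side","wrist"]:
    c=manip.read_camera(n)
    cv2.imwrite(f"pics/{n}6.png",c["pixels"][:,:,::-1])
    W=cloud(c); px=c["pixels"].astype(int); ok=c["depth"]>0
    blue=ok&(px[...,2]>px[...,0]*1.6+20)&(px[...,2]>px[...,1]*1.4)&(abs(W[...,0]-.567)<.06)&(abs(W[...,1]+.015)<.06)
    P=W[blue]; print(n,len(P),np.percentile(P,[1,50,99],axis=0).round(4).tolist())
E
```

```text
time_s 9.45
joints [-0.0674, 0.199, 2.0204, -0.0074, 0.9151, -0.2479]
tcp_pos [0.5672, -0.0165, 0.1915]
wrist_force [-0.4555, 0.3612, -0.9605]
wrist_torque [-0.0427, 0.0389, 0.0112]
width 0.0157
z yaw 10.600852767802055 x [ 0.0067 -0.0064 -1.    ] tau6 0.0
side 603 [[0.5385, -0.0312, 0.1501], [0.5656, 0.0076, 0.1805], [0.5969, 0.0178, 0.2194]]
wrist 8119 [[0.5383, -0.0225, 0.1556], [0.5643, 0.0027, 0.1834], [0.5962, 0.0163, 0.2201]]
```

View pics/side6.png

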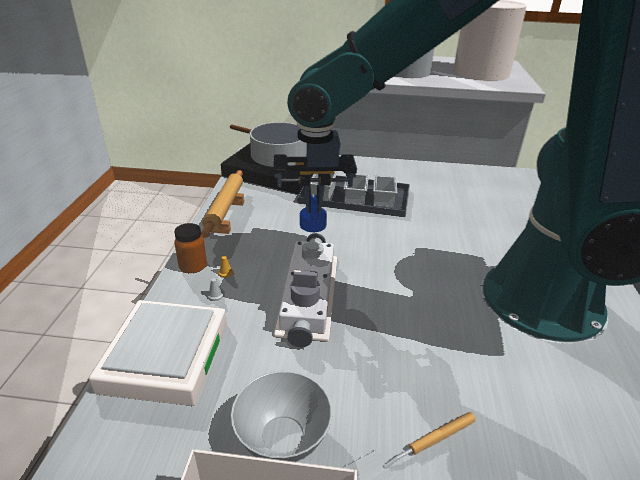

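View pics/wrist6.png

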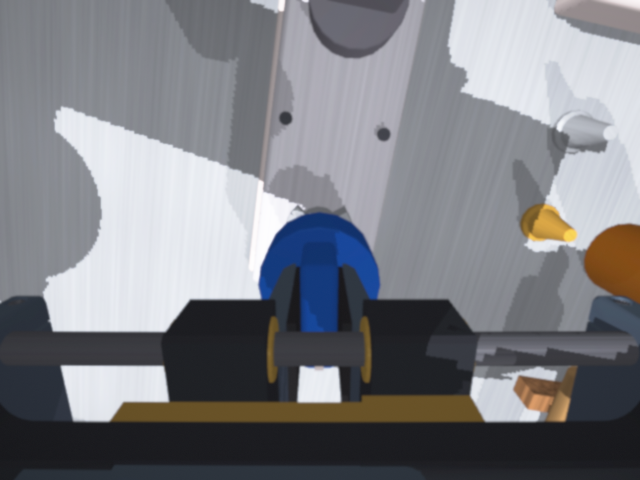

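The side view shows the blue cap held level at (313,218) above its bare neck (318,242), with the grey cap still shut at (304,290) and the bystanders in place. The wing top is at about 0.219, so the underside is about 0.148, roughly 86 mm above its seat. I hand it in.

```bash
python3 -c "
from cell import manip
print(manip.job_done())"
```

```text
the job is handed in; nothing more can be done
None
```

The blue cap is off and the job is handed in at about 9.6 s. The hand-in gave no verdict, so the result rests on my own checks.

- **Finding the direction:** I gripped the wing and tried it gently anticlockwise. At about 10° the resisting torque rose to 0.6 N·m, which I took as the hard stop and did not push further. Clockwise it turned freely, so that is the loosening way.
- **Turning and lifting:** I turned it about 82° clockwise. The roof was still at 0.0965 m, so it was still seated. I then lifted it straight up, with the wrist carrying only about the cap's weight (1–1.7 N).
- **Last checks:** The cap is held level, with tool tilt under 1°. Its underside is about 86 mm above its seat, and it is within a few millimetres sideways of where it sat. In the side picture the grey cap is shut and the bystanders look undisturbed. I judged those by eye and did not measure them again.
- **Small disagreement:** The cameras and the arm differed by about 2 mm on the cap's x position. This stayed within the cap's play and produced no noticeable side force.

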